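Drive the seized cross pin out of a breaker bar head

ROBOT

A 7-joint arm with a two-finger parallel gripper is mounted at the origin on the work surface. World frame = base frame: x ahead of the robot, y to its left, z up, the work surface at z = 0. Lengths are in m, angles in degrees, forces in N, time in s.
With the tool pointing down it reaches from about 0.425 to 0.875 m from the base axis. Payload 4.7 kg.
Tool frame: the origin (TCP) lies midway between the tips of the shut fingers; the grasp point (between the pads) lies 19 mm behind it (env.grip_depth is the distance from the TCP to the grasp point, in m); z points along the fingers, y is the line along which they close (so a half turn about z gives the same grasp; the last joint's range is limited). The gripper opens to 87 mm and grips with 3 to 60 N. Pads are 19 mm wide; open, the fingers measure 117 mm over their backs; the gripper's body (75 mm by 190 mm) begins 51 mm behind the grasp point.
Start: joints at [-70.01, 18.392, -4.016, 83.108, 1.295, 78.541, -3.26], TCP at [0.214, 0.614, 0.223] pointing down, gripper open.
Joint ranges: [-163.93, 163.93], [-17.29, 119.83], [-79.2, 71.16], [3.27, 140.29], [-89.18, 269.18], [5.43, 117.66], [-154.24, 154.24]. Speed limits (degrees/s): [147.25, 147.25, 180, 180, 180, 180, 180].

INTERFACE

Orientations are given as [roll, pitch, yaw] about the fixed x, y, z axes, in that order (R = Rz(yaw) Ry(pitch) Rx(roll)).
In Python, from cell import get_obs, optics, env, nets gives the robot as it stands.
- The arm moves only by the shell command python3 -m creep 'ROWS' [FORCE]. ROWS is JSON, a list of rows, each an object of numbers: "wx", "wy", "wz": the turn, a rotation vector about the tool's x, y, z in degrees; "tx", "ty", "tz": the shift along the tool's x, y, z in mm; "gripper": the opening, from -1 (shut) to 1 (fully open). A call has 1 to 5 rows; each row is the pose to reach, as a shift and turn from the pose commanded when the call began, along the tool's axes at that moment; what a row does not reach only later rows make up. A row lasts 1/12 s, in which the tool goes at most 41.7 mm and 7.16 degrees, less where a joint would pass 70% of its speed; a pose out of reach is approached as far as the arm can. A call with a gripper value outside its range is refused whole. The fingers move at their own pace and stop on an object; FORCE is the grip in N (left out, the last holds). Time passes only in rows, so rows that repeat a pose let the fingers close. It gives the time, the measured TCP pose, the force, the opening and the grip force at its end, in the units of the state.
- get_obs(): the state, without advancing time (a new reading comes with each control period).
- optics.read_camera(name): name is "scene" or "top"; returns (picture, depth): 480x640x3 uint8, red, green, blue; 480x640 float32, m along the optical axis (not along the pixel's ray), 0 where there is no reading.
- optics.camera_info(name): a dict with "fovy" (degrees; the focal length in pixels is half the picture's height over the tangent of half this angle, whatever the lens; pixels are square), "cx", "cy" (the principal point, pixels), "R" (3x3) and "t" (3): a world point X has camera coordinates R X + t. Camera axes: x right, y down, z forward; pixel columns grow to the right and rows downward; lengths in m; the calibration is good to about 2 mm. A picture is of the moment at which its call begins. camera_info takes no time and is no camera call.
- env.sign_off(): hands the job in; it is judged then, once.
Trained networks look in the newest picture that a camera, given by its name, has taken for a name from the list of things; names that differ only in an ending like _2 or _b are one class to them, and where a whole thing is asked for, a point or a joint stands for the part that bears it (a point fixed in the world has none). Each returns a list of dicts, best first, with "confidence" (0 to 1); they miss things now and then, are a little off and sometimes report something else, mostly with a low value. They report only what shows in the picture. A call takes as long as a camera call. They do not tell look-alikes from the thing itself.
- nets.look_for(query, camera): "point" ([x, y, z] in m, in world coordinates, good to about 4 mm: the middle of the surface that is visible of it).
- nets.place_of(query, camera): "point" ([x, y, z] in m, in world coordinates, good to about 4 mm: a listed point, or the origin of a listed thing).
The state is a dict: "time_s": time; "qpos": joint angles; "joint_velocities": joint speeds; "effort": joint torques, N m; "tool_pos": TCP position; "tool_rot": TCP orientation; "force": force on the tool from outside, world axes, zero at the start; "wrist_torque": the same for the moment, N m; "grip_width": finger opening in m; "grasp_force": force on a finger pad.
Only numpy, scipy, OpenCV 4.12 (cv2) and the standard library are available. Lean on these libraries where they do the work, as an engineer would, in place of code of your own. Each camera call takes 0.05 s, during which the arm holds its last target. There are 200 camera calls.

TASK

Press the long chrome lever of the loading fixture all the way down so that the breaker bar head is clamped. Then take the pin punch (the one with the long slender straight shank) out of its pocket in the tray and use it to drive the head's seized cross pin right out, away from the robot, so that it drops into the catch tray. Finally lay the punch back in its own pocket, the same way round as it was and without dropping it; leave the fixture locked, keep the fingers off the pin, and leave the other punches and the things standing on the bench where they are.

Things in the scene. Friction and masses are not known exactly. Their poses are not given: they have to be found in the camera images.
- fixture: Grey loading fixture fixed to the bench. Origin on the bench surface, below the middle of the head's cross hole; +x is the way the pin is driven out (away from the robot, within the fixture's yaw), y along the head, z up. Base plate 16 mm thick, x -50 to +34, y -165 to +75 mm. Hole axis 62 mm above the bench. In line with the hole, on the robot's side of the plate, the bench is clear.
- clamp (a point): Axle of the toggle clamp's lever, on the fixture at (0, -112, 100) mm; axes as the fixture's. The clamp stands at fixture y -160 to -84 mm, x -24 to +24 mm; its arm reaches over the barrel to fixture y -36 mm and stands up to 155 mm above the bench when open, 132 mm when locked. Locked, it holds the head down with a sprung rubber foot.
- catch (a point): Middle of the floor of the fixture's catch tray, an open steel tray on the far (+x) side of the head: fixture x +35 to +154, y -65 to +65 mm, floor 30 mm and rim 44 mm above the bench. Axes as the fixture's.
- lever (a joint): Toggle clamp lever, rad: 0 = wide open, 1.2 = fully down and level against its stop = locked. Chrome bar 170 mm long, 16 mm thick, reaching from its axle towards the fixture's -y and turning about a level axis along the fixture's x; at value q it rises at 1.2 - q rad above level. Stays where left; pushing it down takes 4 to 10 N at 120 mm from the axle, the most near the end.
- lever_press (a point): Point on the upper face of the lever bar, 120 mm from its axle and 10 mm above it when locked, where it is pressed down with closed fingertips. Moves with the lever.
- head: Nickel-plated breaker bar head, 135 x 58 x 46 mm, 1.2 kg, loose in the fixture until clamped. Origin in the middle of the cross hole, x along the hole in the driving-out direction, y towards the drive square, z up. Barrel diameter 46 mm, y -75 to -30; fork with flat outer faces at x = -29 and +29, y -36 to +25; 25 mm drive square to y +60 mm. Hole 16.5 mm in diameter, 58 mm long, open.
- pin: Dark steel cross pin, 14 mm in diameter, 64 mm long, seized in the hole by a spring detent. Origin in its middle, x along it. At first it stands out 0 to 6 mm on each side. It needs a steady push of 7 to 14 N, moves only while pushed, lies 1 mm below the hole's axis, and falls once its rear end is clear, so the punch's nose must come 3 mm or more out of the far face.
- tray: Dark pocket tray fixed to the bench, 38 mm high, x -80 to +140, y -95 to +95 mm. Three pockets along x at y -60, 0, +60 mm, each 24 mm wide, x -66 to +126, floor 22 mm above the bench; a finger channel 60 mm wide (x -30 to +30), floor 6 mm above the bench, crosses them all. Origin on the bench under the middle of the channel. Each holds one punch, nose to +x; which holds which varies.
- pin_punch: Pin punch, steel, 180 mm long, 0.2 kg: body 16 mm in diameter, 100 mm long, with a dark knurled middle, then a straight shank 9 mm in diameter, 75 mm long, flat nose. Origin on its axis in the middle of the knurl, over the finger channel, 60 mm from the butt, 120 mm from the nose; x towards the nose. In its pocket the axis is 30 mm above the bench. Grip it across at the origin.
- taper_punch: Taper punch, 155 mm long, same 16 mm body, the front 55 mm a cone down to 6 mm. Origin and x as for the pin punch. Not to be used.
- flat_chisel: Flat chisel, 168 mm long, same 16 mm body, with a flat blade 20 mm wide and 6 mm thick. Origin and x as for the pin punch. Not to be used.
- gear_housing: Polished steel torque multiplier gear housing, upright, 107 mm in diameter, 132 mm high, 3.5 kg. Origin under its centre. Bystander.
- align_puck: Cream ceramic alignment puck, 72 mm in diameter, 24 mm high. Origin under its centre. Bystander.
- coupler: Violet anodized quick-release coupler, upright, 60 mm in diameter, 68 mm high. Origin under its centre. Bystander.
Things that resemble listed ones, but are neither listed nor needed, are in the scene too. Leave any turquoise look-alike of the pin_punch alone. Of the things like the head, leave any that is red; of the rest the smaller one is meant.

How it is judged:
By the outcome, as a careful person would: the job done as asked, in the order asked, and still so for the second after the job is handed in, with the robot touching nothing.
It also fails if it takes over 64 s, if anything falls off the work surface, if the arm or the gripper's body presses on something with over 40 N, if the wrist force passes 120 N, or if a joint passes its speed limit or range.

## Working session

There is one attempt and no reset: what is moved stays moved. The work goes in short steps, Python scripts to look and compute and a shell command to move; the robot and the scene stay as the last step left them, time stands still between calls to the robot, and variables do not carry over. Pictures are saved under pics/ and viewed, at most 10 in all, crops included, and the job is handed in when it is done.

```bash
ls; mkdir -p pics; python3 - <<'E'
from cell import get_obs, optics, env, nets
import cv2
for c in ("scene","top"):
    p,d=optics.read_camera(c); cv2.imwrite(f"pics/{c}0.png",p[:,:,::-1])
    i=optics.camera_info(c); print(c,i)
    for q in ["fixture","clamp","catch","lever_press","head","pin","tray","pin_punch","gear_housing","align_puck","coupler"]:
        print(q,[( [round(v,3) for v in r["point"]],round(r["confidence"],2)) for r in nets.place_of(q,c)])
print(get_obs()); print(env.grip_depth)
E
```

```text
pics
scene {'fovy': 52.6943273330824, 'cx': 317.07153367053644, 'cy': 244.46980858717728, 'R': array([[-0.56317647,  0.82627196, -0.01033987],
       [ 0.62719787,  0.41927628, -0.6563766 ],
       [-0.53801031, -0.376141  , -0.75436255]]), 't': array([ 0.2941332 , -0.24545107,  1.35507721])}
fixture [([0.586, 0.005, 0.004], 0.64)]
clamp [([0.583, -0.109, 0.101], 0.95)]
catch [([0.684, 0.009, 0.028], 0.97), ([0.586, -0.172, 0.2], 0.22)]
lever_press [([0.588, -0.169, 0.203], 0.64)]
head [([0.588, 0.001, 0.058], 0.82), ([0.656, -0.308, 0.031], 0.65), ([0.372, 0.136, 0.02], 0.58), ([0.526, 0.338, 0.03], 0.41), ([0.583, -0.109, 0.102], 0.18)]
pin [([0.588, 0.004, 0.056], 0.38)]
tray [([0.522, 0.339, 0.0], 0.56)]
pin_punch [([0.527, 0.393, 0.033], 0.66), ([0.34, 0.356, 0.008], 0.57)]
gear_housing [([0.41, -0.357, -0.004], 0.71)]
align_puck [([0.422, -0.159, 0.0], 0.8)]
coupler [([0.737, 0.218, -0.002], 0.98), ([0.406, -0.356, -0.006], 0.34)]
top {'fovy': 54.59262404334227, 'cx': 327.86449912741654, 'cy': 241.14197320994214, 'R': array([[ 3.77890516e-03, -9.99992796e-01,  3.56156078e-04],

[... 903 characters left out ...]
 'qpos': array([-70.0101392 ,  18.3917456 ,  -4.015517  ,  83.11005563,
         1.29537291,  78.54125807,  -3.25990269]), 'joint_velocities': array([-0.01492638,  0.07324178, -0.02743255,  0.00575462,  0.01530793,
        0.04242252,  0.07564054]), 'effort': array([-6.73494760e-04, -4.91116655e+01, -4.03454164e-01, -3.12777901e+01,
       -6.36710040e-02,  3.34880082e-02,  2.37330539e-05]), 'tool_pos': array([0.21360641, 0.61389735, 0.22256649]), 'tool_rot': array([1.79997904e+02, 3.43294438e-03, 1.60818609e+02]), 'force': array([0.89177301, 0.02213174, 0.0778744 ]), 'wrist_torque': array([ 0.03596099, -0.02340915, -0.00681414]), 'grasp_force': 0.0, 'grip_width': 0.08696611620516596}
0.0187
```

View pics/top0.png

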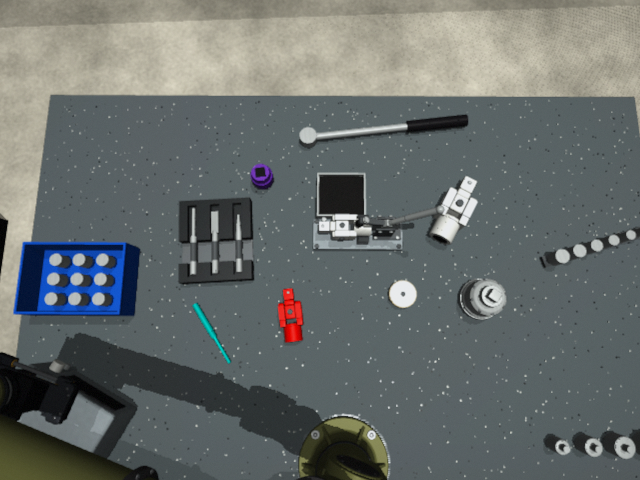

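View pics/scene0.png

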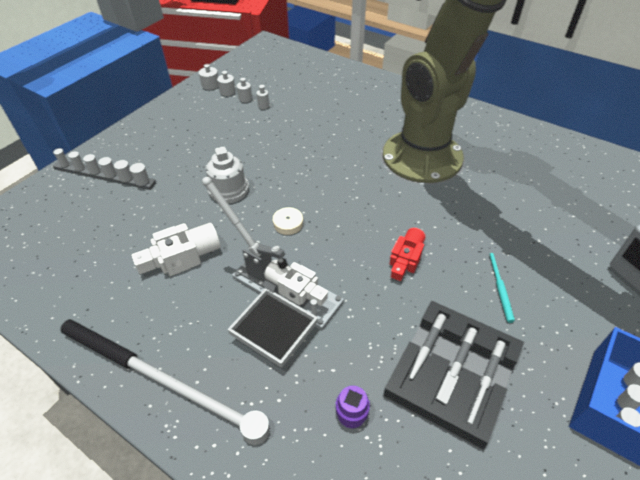

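The top view shows the tray at (215,240), with the long slender punch in its left pocket at (192,240). The fixture is at (357,225), and its lever rises to the right up to (440,210). The turquoise punch, red head and larger head are look-alikes. Next I'll refine the yaws from depth.

```bash
cat > h.py <<'E'
import numpy as np, cv2
from cell import get_obs, optics, env, nets
def cloud(c):
    p,d=optics.read_camera(c); i=optics.camera_info(c)
    f=240/np.tan(np.radians(i["fovy"]/2)); v,u=np.mgrid[:480,:640]
    X=np.stack([(u-i["cx"])/f*d,(v-i["cy"])/f*d,d],-1)
    W=(X-i["t"])@i["R"]; W[d==0]=np.nan
    return p,W
def sel(W,x,y,z):
    m=np.ones(W.shape[:2],bool)
    for k,(a,b) in enumerate((x,y,z)): m&=(W[...,k]>a)&(W[...,k]<b)
    return W[m]
def rect(P):
    (c,s,a)=cv2.minAreaRect((P[:,:2]*1000).astype(np.float32)); return np.round(c,1),np.round(s,1),round(a,2)
E
python3 - <<'E'
from h import *
for c in ("top","scene"):
    p,W=cloud(c)
    print(c)
    print("bench",np.nanmedian(sel(W,(.4,.5),(-.08,.05),(-.02,.02))[:,2]))
    for n,b in dict(tray=((.4,.7),(.22,.45),(.032,.043)),rim=((.6,.76),(-.08,.08),(.036,.05)),floor=((.6,.76),(-.08,.08),(.025,.036)),plate=((.5,.62),(-.19,.1),(.011,.02))).items():
        P=sel(W,*b); print(n,len(P),rect(P),np.median(P[:,2]))
    P=sel(W,(.56,.64),(-.3,-.14),(.1,.3)); 
    if len(P): m=P.mean(0); u,s,v=np.linalg.svd(P-m); print("lever",len(P),m,v[0],P[P[:,2].argmax()])
    for y0 in (.396,):
        P=sel(W,(.5,.556),(y0-.02,y0+.02),(.02,.05)); print("body",len(P),P.mean(0),P.max(0),np.polyfit(P[:,0],P[:,1],1))
        P=sel(W,(.59,.66),(y0-.02,y0+.02),(.027,.037)); print("shank",len(P),P.mean(0))
    P=sel(W,(.55,.63),(-.04,.03),(.07,.1)); print("head top",len(P),rect(P),np.median(P[:,2]))
    P=sel(W,(.5,.558),(-.03,.03),(.04,.08)); print("pin front",len(P),P[:,0].min() if len(P) else 0)
    P=sel(W,(.617,.64),(-.03,.03),(.04,.08)); print("pin back",len(P),P.mean(0) if len(P) else 0, P.max(0) if len(P) else 0)
E
```

```text
top
bench -0.0007283882325942044
tray 3834 (array([559.4, 339.6]), array([221.5, 192. ]), 3.52) 0.036834487864343124
rim 278 (array([672.6,   2. ]), array([143. , 132.2]), 0.49) 0.042792046574692835
floor 1744 (array([680.6,   5.2]), array([123.6, 120.7]), 89.04) 0.030063367278167087
plate 1098 (array([577.7, -39.9]), array([238.8,  82.1]), 89.43) 0.015409039820546276
lever 293 [ 0.58601978 -0.17924986  0.20638267] [-0.00515858  0.60631106 -0.79521085] [ 0.58569772 -0.20831611  0.24958714]
body 129 [0.52827017 0.39494587 0.03570014] [0.5555742  0.41438019 0.04194233] [0.09741707 0.34348334]
shank 174 [0.62457136 0.39678934 0.03331325]
head top 529 (array([588.4,  -5.3]), array([60. , 66.8]), 0.09) 0.0822280869955678
pin front 12 0.5540883531295544
pin back 4 [0.62146363 0.00799334 0.06128859] [0.6245475  0.02786231 0.07835561]
scene
bench 0.001079929040439872
tray 8040 (array([557.9, 338.4]), array([223.8, 190.1]), 3.42) 0.0386093652471569
rim 955 (array([674.4,   1.7]), array([137.9, 136.7]), 89.99) 0.043788217267715195
floor 3065 (array([671.8,   2.1]), array([142.3, 137.7]), 1.22) 0.031636561634667756
plate 681 (array([578.3, -38.7]), array([ 83.4, 238.1]), 0.0) 0.016897590071744018
lever 487 [ 0.58999348 -0.17706725  0.20397527] [ 0.00428951 -0.5985882   0.80104542] [ 0.59260346 -0.20588068  0.24852868]
body 261 [0.52973932 0.3951311  0.03724916] [0.55596397 0.4157894  0.04179739] [0.09138995 0.34671825]
shank 197 [0.62149975 0.40022425 0.03418719]
head top 854 (array([587.5,  -4.9]), array([69.7, 60.5]), 89.52) 0.08401270995429952
pin front 0 0
pin back 96 [0.62293693 0.00081942 0.04756848] [0.62740867 0.02996436 0.07231597]
```

```bash
cat >> h.py <<'E'
def to(x,y,z,yaw):
    "tool-axis mm/deg from the measured pose to world mm target, tool down"
    o=get_obs(); p=o["tool_pos"]*1000; ps=np.radians(o["tool_rot"][2]); d=np.array([x,y,z])-p
    print("pose",p.round(1),o["tool_rot"].round(1),"F",o["force"].round(1),"t",o["time_s"],"w",round(o["grip_width"]*1000,1))
    print("tx %.1f ty %.1f tz %.1f wz %.1f"%(d[0]*np.cos(ps)+d[1]*np.sin(ps),d[0]*np.sin(ps)-d[1]*np.cos(ps),-d[2],-((yaw-o["tool_rot"][2]+180)%360-180)))
E
python3 -m creep '[{"tx":-40,"ty":-40,"tz":-20,"wz":-7,"gripper":-1},{"tx":-75,"ty":-70,"tz":-35,"wz":-14,"gripper":-1},{"tx":-100,"ty":-95,"tz":-50,"wz":-19.2,"gripper":-1},{"tx":-125,"ty":-120,"tz":-60,"wz":-19.2,"gripper":-1},{"tx":-145,"ty":-140,"tz":-67,"wz":-19.2,"gripper":-1}]' 20
python3 -c "
from h import *
to(587,-130,290,180)"
```

```text
pose [213.6 613.9 222.6] [180.    0.  160.8] F [-0.2 -0.2 -0.3] t 1.3 w 86.8
tx -597.1 ty -580.0 tz -67.4 wz -19.2validation failed for argument at $[0]...
```

```bash

python3 -m creep '[{"wx":0,"wy":0,"wz":-7,"tx":-28,"ty":-28,"tz":-13,"gripper":-1},{"wx":0,"wy":0,"wz":-14,"tx":-56,"ty":-56,"tz":-26,"gripper":-1},{"wx":0,"wy":0,"wz":-19.2,"tx":-84,"ty":-82,"tz":-40,"gripper":-1},{"wx":0,"wy":0,"wz":-19.2,"tx":-110,"ty":-108,"tz":-55,"gripper":-1},{"wx":0,"wy":0,"wz":-19.2,"tx":-138,"ty":-135,"tz":-67,"gripper":-1}]' 20
python3 -c "
from h import *
to(587,-130,290,180)"; python3 -m creep --help | head -30
```

```text
time_s: 1.72
tool_pos: [0.3001, 0.4398, 0.2908]
tool_rot: [179.9, 0.0, -179.9]
force: [0.7, -0.2, -0.1]
grip_width: 0.0616
grasp_force: 0.0
pose [300.1 439.8 290.8] [ 179.9    0.  -179.9] F [ 0.7 -0.2 -0.1] t 1.7167 w 61.6
tx -286.3 ty -570.1 tz 0.8 wz 0.1invalid input: not JSON, or not a number
```

```bash

R='' ; python3 -m creep '[{"wx":0,"wy":0,"wz":0,"tx":-90,"ty":-180,"tz":0,"gripper":-1},{"wx":0,"wy":0,"wz":0,"tx":-90,"ty":-180,"tz":0,"gripper":-1},{"wx":0,"wy":0,"wz":0,"tx":-90,"ty":-180,"tz":0,"gripper":-1},{"wx":0,"wy":0,"wz":0,"tx":-90,"ty":-180,"tz":0,"gripper":-1},{"wx":0,"wy":0,"wz":0,"tx":-90,"ty":-180,"tz":0,"gripper":-1}]'
python3 -m creep '[{"wx":0,"wy":0,"wz":0,"tx":-90,"ty":-180,"tz":0,"gripper":-1},{"wx":0,"wy":0,"wz":0,"tx":-90,"ty":-180,"tz":0,"gripper":-1},{"wx":0,"wy":0,"wz":0,"tx":-90,"ty":-180,"tz":0,"gripper":-1},{"wx":0,"wy":0,"wz":0,"tx":-90,"ty":-180,"tz":0,"gripper":-1},{"wx":0,"wy":0,"wz":0,"tx":-90,"ty":-180,"tz":0,"gripper":-1}]'
python3 -c "
from h import *
to(587,-148,250,180)"
```

```text
time_s: 2.13
tool_pos: [0.3909, 0.2579, 0.29]
tool_rot: [180.0, 0.1, 179.9]
force: [0.7, 0.9, -0.0]
grip_width: 0.0281
grasp_force: 0.0
time_s: 2.55
tool_pos: [0.4806, 0.0778, 0.2901]
tool_rot: [180.0, 0.1, 179.9]
force: [1.2, 0.3, 0.8]
grip_width: 0.0016
grasp_force: 0.0
pose [480.6  77.8 290.1] [1.800e+02 1.000e-01 1.799e+02] F [1.2 0.3 0.8] t 2.55 w 1.6
tx -106.8 ty -225.6 tz 40.1 wz -0.1
```

```bash

python3 -m creep '[{"wx":0,"wy":0,"wz":0,"tx":-107,"ty":-210,"tz":0,"gripper":-1},{"wx":0,"wy":0,"wz":0,"tx":-107,"ty":-210,"tz":0,"gripper":-1},{"wx":0,"wy":0,"wz":0,"tx":-107,"ty":-210,"tz":0,"gripper":-1},{"wx":0,"wy":0,"wz":0,"tx":-107,"ty":-210,"tz":0,"gripper":-1},{"wx":0,"wy":0,"wz":0,"tx":-107,"ty":-210,"tz":0,"gripper":-1}]'
python3 -m creep '[{"wx":0,"wy":0,"wz":0,"tx":0,"ty":0,"tz":35,"gripper":-1},{"wx":0,"wy":0,"wz":0,"tx":0,"ty":0,"tz":60,"gripper":-1},{"wx":0,"wy":0,"wz":0,"tx":0,"ty":-10,"tz":80,"gripper":-1},{"wx":0,"wy":0,"wz":0,"tx":0,"ty":-16,"tz":85,"gripper":-1},{"wx":0,"wy":0,"wz":0,"tx":0,"ty":-16,"tz":85,"gripper":-1}]'
python3 -c "
from h import *
to(587,-159,202,180)"
```

```text
time_s: 2.97
tool_pos: [0.575, -0.1062, 0.29]
tool_rot: [180.0, 0.1, -179.9]
force: [1.4, -0.2, 0.0]
grip_width: 0.0003
grasp_force: 0.0
time_s: 3.38
tool_pos: [0.5731, -0.1222, 0.2033]
tool_rot: [-179.9, -0.2, 179.9]
force: [-0.3, -0.2, 0.6]
grip_width: 0.0002
grasp_force: 0.0
pose [ 573.1 -122.2  203.3] [-179.9   -0.2  179.9] F [-0.3 -0.2  0.6] t 3.3833 w 0.2
tx -14.0 ty -36.8 tz 1.3 wz -0.1
```

```bash

python3 -m creep '[{"wx":0,"wy":0,"wz":0,"tx":-14,"ty":-24,"tz":0,"gripper":-1},{"wx":0,"wy":0,"wz":0,"tx":-14,"ty":-37,"tz":1,"gripper":-1},{"wx":0,"wy":0,"wz":0,"tx":-14,"ty":-48,"tz":9,"gripper":-1},{"wx":0,"wy":0,"wz":0,"tx":-14,"ty":-61,"tz":19,"gripper":-1},{"wx":0,"wy":0,"wz":0,"tx":-14,"ty":-72,"tz":30,"gripper":-1}]'
python3 -c "
from h import *
to(587,-195,172,180)
p,W=cloud('scene'); cv2.imwrite('pics/s1.png',cv2.resize(p[120:340,130:390],None,fx=2.5,fy=2.5)[:,:,::-1])"
```

```text
time_s: 3.8
tool_pos: [0.5907, -0.1921, 0.1771]
tool_rot: [179.9, 0.4, -179.9]
force: [2.6, 2.2, 3.5]
grip_width: 0.0002
grasp_force: 2.5
pose [ 590.7 -192.1  177.1] [ 179.9    0.4 -179.9] F [2.6 2.2 3.5] t 3.8 w 0.2
tx 3.7 ty -2.9 tz 5.1 wz 0.1
```

View pics/s1.png

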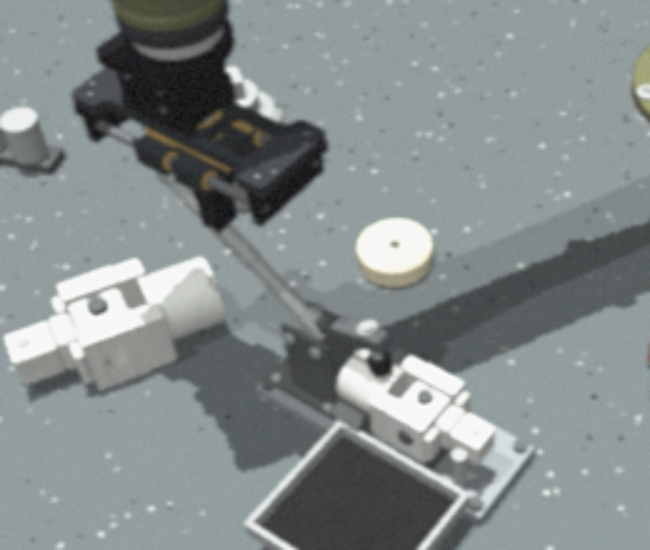

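The fingertips are on the lever bar, at (225,215) in the crop, and it is moving down. I'll continue along the arc.

```bash

python3 -m creep '[{"wx":0,"wy":0,"wz":0,"tx":2,"ty":-11,"tz":13,"gripper":-1},{"wx":0,"wy":0,"wz":0,"tx":2,"ty":-18,"tz":25,"gripper":-1},{"wx":0,"wy":0,"wz":0,"tx":2,"ty":-25,"tz":38,"gripper":-1},{"wx":0,"wy":0,"wz":0,"tx":2,"ty":-29,"tz":48,"gripper":-1},{"wx":0,"wy":0,"wz":0,"tx":2,"ty":-32,"tz":58,"gripper":-1}]'
python3 -m creep '[{"wx":0,"wy":0,"wz":0,"tx":0,"ty":-1,"tz":4,"gripper":-1},{"wx":0,"wy":0,"wz":0,"tx":0,"ty":-1,"tz":6,"gripper":-1},{"wx":0,"wy":0,"wz":0,"tx":0,"ty":-1,"tz":8,"gripper":-1}]'
python3 -m creep '[{"wx":0,"wy":0,"wz":0,"tx":0,"ty":0,"tz":2,"gripper":-1},{"wx":0,"wy":0,"wz":0,"tx":0,"ty":0,"tz":2,"gripper":-1}]'
```

```text
time_s: 4.27
tool_pos: [0.5878, -0.2219, 0.1168]
tool_rot: [179.8, 0.1, -179.9]
force: [0.1, 6.7, 8.7]
grip_width: 0.0001
grasp_force: 4.3
time_s: 4.52
tool_pos: [0.5878, -0.2231, 0.1099]
tool_rot: [179.8, 0.1, -179.9]
force: [-3.1, 6.5, 20.3]
grip_width: 0.0005
grasp_force: 10.5
time_s: 4.68
tool_pos: [0.5878, -0.2231, 0.1099]
tool_rot: [179.8, 0.1, -179.9]
force: [-4.0, 6.6, 20.4]
grip_width: 0.0004
grasp_force: 9.7
```

```bash

python3 -m creep '[{"wx":0,"wy":0,"wz":0,"tx":0,"ty":0,"tz":4,"gripper":-1},{"wx":0,"wy":0,"wz":0,"tx":0,"ty":0,"tz":4,"gripper":-1}]'
python3 -m creep '[{"wx":0,"wy":0,"wz":0,"tx":0,"ty":0,"tz":-40,"gripper":-1},{"wx":0,"wy":0,"wz":0,"tx":0,"ty":0,"tz":-80,"gripper":-1},{"wx":0,"wy":0,"wz":0,"tx":0,"ty":0,"tz":-120,"gripper":-0.1},{"wx":0,"wy":0,"wz":0,"tx":0,"ty":40,"tz":-130,"gripper":-0.1},{"wx":0,"wy":0,"wz":0,"tx":20,"ty":80,"tz":-130,"gripper":-0.1}]'
python3 - <<'E'
from h import *
for c in ("scene","top"):
    p,W=cloud(c)
    P=sel(W,(.57,.605),(-.28,-.16),(.07,.16)); print(len(P),np.polyfit(P[:,1],P[:,2],1) if len(P) else 0,P.max(0))
    # tray & punch: profile across pocket
    for a,b in ((.51,.545),(.60,.63)):
        Q=sel(W,(a,b),(.37,.43),(.0,.06)); 
        for y in np.arange(.38,.42,.004):
            s=Q[(Q[:,1]>y)&(Q[:,1]<y+.004)]; print(round(y*1000+2),len(s),s[:,2].mean().round(4) if len(s) else 0,end=" | ")
        print()
    if c=="top": cv2.imwrite('pics/t2.png',cv2.resize(p[180:300,165:425],None,fx=3,fy=3)[:,:,::-1])
to(525,397,150,183.5)
E
```

```text
time_s: 4.85
tool_pos: [0.588, -0.2232, 0.1094]
tool_rot: [179.7, 0.2, -179.9]
force: [-10.8, 11.5, 37.6]
grip_width: 0.0006
grasp_force: 18.9
time_s: 5.27
tool_pos: [0.5708, -0.1504, 0.2362]
tool_rot: [-179.8, 0.4, 179.8]
force: [1.1, 1.5, -0.2]
grip_width: 0.0133
grasp_force: 0.0
360 [-0.00793574  0.10653079] [ 0.5971581  -0.16008389  0.11445034]
382 27 0.0071 | 386 43 0.0175 | 390 41 0.0353 | 394 35 0.0389 | 398 39 0.0387 | 402 28 0.0357 | 406 27 0.0067 | 410 35 0.0072 | 414 26 0.0077 | 418 24 0.0073 | 
382 42 0.0394 | 386 35 0.0392 | 390 31 0.034 | 394 37 0.0239 | 398 42 0.0336 | 402 36 0.0346 | 406 32 0.0258 | 410 39 0.0231 | 414 52 0.031 | 418 40 0.0388 | Traceback (most recent call last):
  File "<stdin>", line 4, in <module>
    return umr_maximum(a, axis, None, out, keepdims, initial, where)
ValueError: zero-size array to reduction operation maximum which has no identity
```

The lever is level at a height of about 108 mm, so the clamp is locked. Now I'll go to the punch.

```bash

python3 -m creep '[{"wx":0,"wy":0,"wz":0,"tx":10,"ty":200,"tz":0,"gripper":-0.1},{"wx":0,"wy":0,"wz":0,"tx":10,"ty":200,"tz":0,"gripper":-0.1},{"wx":0,"wy":0,"wz":0,"tx":10,"ty":200,"tz":0,"gripper":-0.1},{"wx":0,"wy":0,"wz":0,"tx":10,"ty":200,"tz":0,"gripper":-0.1},{"wx":0,"wy":0,"wz":0,"tx":10,"ty":200,"tz":0,"gripper":-0.1}]'
python3 -m creep '[{"wx":0,"wy":0,"wz":0,"tx":10,"ty":200,"tz":0,"gripper":-0.1},{"wx":0,"wy":0,"wz":0,"tx":10,"ty":200,"tz":0,"gripper":-0.1},{"wx":0,"wy":0,"wz":0,"tx":10,"ty":200,"tz":0,"gripper":-0.1},{"wx":0,"wy":0,"wz":0,"tx":10,"ty":200,"tz":0,"gripper":-0.1},{"wx":0,"wy":0,"wz":0,"tx":10,"ty":200,"tz":0,"gripper":-0.1}]'
python3 -m creep '[{"wx":0,"wy":0,"wz":-3.5,"tx":10,"ty":140,"tz":0,"gripper":-0.1},{"wx":0,"wy":0,"wz":-3.5,"tx":10,"ty":140,"tz":0,"gripper":-0.1},{"wx":0,"wy":0,"wz":-3.5,"tx":10,"ty":140,"tz":100,"gripper":-0.1},{"wx":0,"wy":0,"wz":-3.5,"tx":10,"ty":140,"tz":100,"gripper":-0.1},{"wx":0,"wy":0,"wz":-3.5,"tx":10,"ty":140,"tz":100,"gripper":-0.1}]'
python3 - <<'E'
from h import *
to(531,397,13,183.5)
p,W=cloud('top'); cv2.imwrite('pics/t2.png',cv2.resize(p[180:300,165:425],None,fx=3,fy=3)[:,:,::-1])
E
```

```text
time_s: 5.78
tool_pos: [0.5566, 0.0547, 0.2317]
tool_rot: [-180.0, -0.1, -179.9]
force: [-0.3, 1.2, -0.2]
grip_width: 0.0389
grasp_force: 0.0
time_s: 6.2
tool_pos: [0.5465, 0.2547, 0.2315]
tool_rot: [-180.0, -0.1, -179.9]
force: [-0.0, 0.7, 0.7]
grip_width: 0.039
grasp_force: 0.0
time_s: 6.62
tool_pos: [0.5359, 0.3929, 0.1288]
tool_rot: [-179.9, -0.1, -176.3]
force: [-0.1, 0.2, -0.8]
grip_width: 0.0394
grasp_force: 0.0
pose [535.9 392.9 128.8] [-1.799e+02 -1.000e-01 -1.763e+02] F [-0.1  0.2 -0.8] t 6.6167 w 39.4
tx 4.6 ty 4.4 tz 115.8 wz 0.2
```

View pics/t2.png

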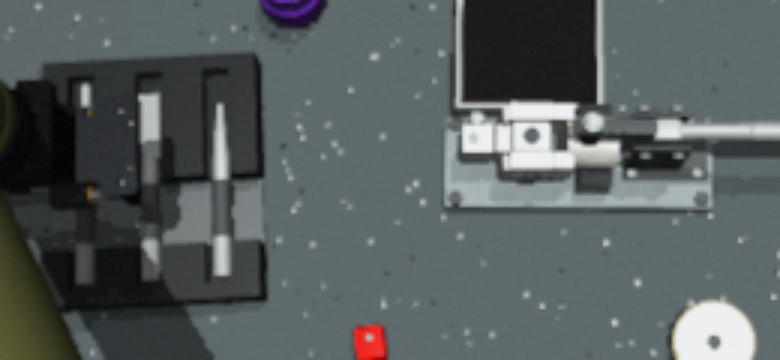

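The gripper is over the left pocket at (105,140), and the lever lies level at (720,130). I'll descend and grip.

```bash

python3 -m creep '[{"wx":0,"wy":0,"wz":0,"tx":5,"ty":4,"tz":35,"gripper":-0.1},{"wx":0,"wy":0,"wz":0,"tx":5,"ty":4,"tz":65,"gripper":-0.1},{"wx":0,"wy":0,"wz":0,"tx":5,"ty":4,"tz":90,"gripper":-0.1},{"wx":0,"wy":0,"wz":0,"tx":5,"ty":4,"tz":108,"gripper":-0.1},{"wx":0,"wy":0,"wz":0,"tx":5,"ty":4,"tz":116,"gripper":-0.1}]'
python3 -m creep '[{"wx":0,"wy":0,"wz":0,"tx":0,"ty":0,"tz":0,"gripper":-0.5},{"wx":0,"wy":0,"wz":0,"tx":0,"ty":0,"tz":0,"gripper":-1},{"wx":0,"wy":0,"wz":0,"tx":0,"ty":0,"tz":0,"gripper":-1},{"wx":0,"wy":0,"wz":0,"tx":0,"ty":0,"tz":0,"gripper":-1},{"wx":0,"wy":0,"wz":0,"tx":0,"ty":0,"tz":0,"gripper":-1}]' 10
python3 -m creep '[{"wx":0,"wy":0,"wz":0,"tx":0,"ty":0,"tz":0,"gripper":-1},{"wx":0,"wy":0,"wz":0,"tx":0,"ty":0,"tz":0,"gripper":-1},{"wx":0,"wy":0,"wz":0,"tx":0,"ty":0,"tz":0,"gripper":-1}]' 55
```

```text
time_s: 7.08
tool_pos: [0.531, 0.3927, 0.0132]
tool_rot: [-179.7, -0.2, -176.5]
force: [-1.0, -0.6, 0.1]
grip_width: 0.039
grasp_force: 0.0
time_s: 7.5
tool_pos: [0.5334, 0.3961, 0.0183]
tool_rot: [179.9, 0.1, -176.5]
force: [0.4, -0.1, 2.9]
grip_width: 0.0155
grasp_force: 10.0
time_s: 7.75
tool_pos: [0.5334, 0.3962, 0.0183]
tool_rot: [179.9, 0.1, -176.5]
force: [-0.1, 0.3, 5.4]
grip_width: 0.0144
grasp_force: 55.0
```

Once settled, the TCP is at z = 18 mm, about 6 mm too high. I'll regrip lower.

```bash

python3 -m creep '[{"wx":0,"wy":0,"wz":0,"tx":0,"ty":0,"tz":0,"gripper":-0.3},{"wx":0,"wy":0,"wz":0,"tx":0,"ty":0,"tz":0,"gripper":-0.3},{"wx":0,"wy":0,"wz":0,"tx":0,"ty":0,"tz":3,"gripper":-0.3},{"wx":0,"wy":0,"wz":0,"tx":0,"ty":0,"tz":6,"gripper":-0.3},{"wx":0,"wy":0,"wz":0,"tx":0,"ty":0,"tz":6,"gripper":-0.3}]' 10
python3 -m creep '[{"wx":0,"wy":0,"wz":0,"tx":0,"ty":0,"tz":0,"gripper":-0.3},{"wx":0,"wy":0,"wz":0,"tx":0,"ty":0,"tz":0,"gripper":-0.3}]' 10
```

```text
time_s: 8.17
tool_pos: [0.5314, 0.3949, 0.0091]
tool_rot: [-179.9, -0.1, -176.5]
force: [0.1, -0.0, -0.8]
grip_width: 0.03
grasp_force: 0.0
time_s: 8.33
tool_pos: [0.5322, 0.3953, 0.0102]
tool_rot: [-180.0, -0.0, -176.5]
force: [-0.6, 0.0, -0.5]
grip_width: 0.0306
grasp_force: 0.0
```

```bash

python3 -m creep '[{"wx":0,"wy":0,"wz":0,"tx":0,"ty":0,"tz":-2,"gripper":-0.8},{"wx":0,"wy":0,"wz":0,"tx":0,"ty":0,"tz":-2,"gripper":-1},{"wx":0,"wy":0,"wz":0,"tx":0,"ty":0,"tz":-2,"gripper":-1},{"wx":0,"wy":0,"wz":0,"tx":0,"ty":0,"tz":-2,"gripper":-1},{"wx":0,"wy":0,"wz":0,"tx":0,"ty":0,"tz":-2,"gripper":-1}]' 10
python3 -m creep '[{"wx":0,"wy":0,"wz":0,"tx":0,"ty":0,"tz":0,"gripper":-1},{"wx":0,"wy":0,"wz":0,"tx":0,"ty":0,"tz":0,"gripper":-1},{"wx":0,"wy":0,"wz":0,"tx":0,"ty":0,"tz":0,"gripper":-1}]' 55
python3 -m creep '[{"wx":0,"wy":0,"wz":0,"tx":0,"ty":0,"tz":-15,"gripper":-1},{"wx":0,"wy":0,"wz":0,"tx":0,"ty":0,"tz":-30,"gripper":-1},{"wx":0,"wy":0,"wz":0,"tx":0,"ty":0,"tz":-60,"gripper":-1},{"wx":0,"wy":0,"wz":0,"tx":0,"ty":0,"tz":-90,"gripper":-1},{"wx":0,"wy":0,"wz":0,"tx":0,"ty":0,"tz":-110,"gripper":-1}]' 55
python3 - <<'E'
from h import *
to(540,150,230,180)
E
```

```text
time_s: 8.75
tool_pos: [0.5325, 0.3957, 0.0129]
tool_rot: [180.0, 0.0, -176.5]
force: [-0.4, 0.1, 1.1]
grip_width: 0.0152
grasp_force: 10.0
time_s: 9.0
tool_pos: [0.5325, 0.3957, 0.0129]
tool_rot: [180.0, 0.0, -176.5]
force: [1.1, 0.9, 2.4]
grip_width: 0.0145
grasp_force: 55.0
time_s: 9.42
tool_pos: [0.5326, 0.3955, 0.1244]
tool_rot: [180.0, 0.0, -176.5]
force: [-0.1, 1.0, -1.6]
grip_width: 0.0144
grasp_force: 55.0
pose [532.6 395.5 124.4] [ 180.     0.  -176.5] F [-0.1  1.  -1.6] t 9.4167 w 14.4
tx 7.6 ty -245.4 tz -105.6 wz 3.5
```

```bash

python3 -m creep '[{"wx":0,"wy":0,"wz":0,"tx":10,"ty":-25,"tz":-20,"gripper":-1},{"wx":0,"wy":0,"wz":1,"tx":24,"ty":-62,"tz":-30,"gripper":-1},{"wx":0,"wy":0,"wz":2,"tx":38,"ty":-100,"tz":-30,"gripper":-1},{"wx":0,"wy":0,"wz":3.5,"tx":50,"ty":-138,"tz":-30,"gripper":-1},{"wx":0,"wy":0,"wz":3.5,"tx":60,"ty":-175,"tz":-30,"gripper":-1}]'
python3 -m creep '[{"wx":0,"wy":0,"wz":0,"tx":8,"ty":-40,"tz":0,"gripper":-1},{"wx":0,"wy":0,"wz":0,"tx":16,"ty":-80,"tz":0,"gripper":-1},{"wx":0,"wy":0,"wz":0,"tx":24,"ty":-120,"tz":0,"gripper":-1},{"wx":0,"wy":0,"wz":0,"tx":32,"ty":-160,"tz":0,"gripper":-1},{"wx":0,"wy":0,"wz":0,"tx":40,"ty":-190,"tz":0,"gripper":-1}]'
python3 - <<'E'
from h import *
to(433,5,120,179.7)
E
```

```text
time_s: 9.83
tool_pos: [0.4815, 0.2149, 0.1518]
tool_rot: [-180.0, -0.1, 180.0]
force: [1.0, -1.0, -2.3]
grip_width: 0.0148
grasp_force: 55.0
time_s: 10.25
tool_pos: [0.4416, 0.0234, 0.1518]
tool_rot: [-180.0, -0.1, 179.9]
force: [0.0, -1.2, -3.1]
grip_width: 0.0148
grasp_force: 55.0
pose [441.6  23.4 151.8] [-1.800e+02 -1.000e-01  1.799e+02] F [ 0.  -1.2 -3.1] t 10.25 w 14.8
tx 8.6 ty -18.4 tz 31.8 wz 0.2
```

```bash

python3 -m creep '[{"wx":0,"wy":0,"wz":0,"tx":10,"ty":-18,"tz":0,"gripper":-1},{"wx":0,"wy":0,"wz":0,"tx":10,"ty":-18,"tz":30,"gripper":-1},{"wx":0,"wy":0,"wz":0,"tx":10,"ty":-18,"tz":60,"gripper":-1},{"wx":0,"wy":0,"wz":0,"tx":10,"ty":-18,"tz":70,"gripper":-1},{"wx":0,"wy":0,"wz":0,"tx":10,"ty":-18,"tz":70,"gripper":-1}]'
python3 -m creep '[{"wx":0,"wy":0,"wz":0,"tx":0,"ty":0,"tz":0,"gripper":-1},{"wx":0,"wy":0,"wz":0,"tx":0,"ty":0,"tz":0,"gripper":-1}]'
python3 - <<'E'
from h import *
to(433,5,85,179.7)
for c in("top","scene"):
    p,W=cloud(c)
    P=sel(W,(.475,.56),(-.03,.04),(.088,.13)); print(c,len(P))
    if len(P): 
        print("max x",np.sort(P[:,0])[-4:],"z",np.polyfit(P[:,0]-.55,P[:,2],1),"y",np.polyfit(P[:,0]-.55,P[:,1],1), P[P[:,0]>.51].mean(0))
    print([(q,[( np.round(r["point"],3),round(r["confidence"],2)) for r in nets.place_of(q,c)]) for q in("pin_punch","head","pin","catch","clamp")])
    b=(150,270,270,430) if c=="top" else (200,320,200,360)
    cv2.imwrite(f'pics/{c}3.png',cv2.resize(p[b[0]:b[1],b[2]:b[3]],None,fx=4,fy=4,interpolation=cv2.INTER_CUBIC)[:,:,::-1])
E
```

```text
time_s: 10.67
tool_pos: [0.4301, 0.0086, 0.0798]
tool_rot: [-179.9, -0.4, -180.0]
force: [-0.6, -0.3, -2.8]
grip_width: 0.0145
grasp_force: 55.0
time_s: 10.83
tool_pos: [0.4343, 0.0094, 0.0837]
tool_rot: [180.0, 0.1, -179.9]
force: [-0.2, 0.2, -2.8]
grip_width: 0.0149
grasp_force: 55.0
pose [434.3   9.4  83.7] [ 1.800e+02  1.000e-01 -1.799e+02] F [-0.2  0.2 -2.8] t 10.8333 w 14.9
tx 1.3 ty -4.4 tz -1.3 wz 0.4
top 4
max x [0.54723398 0.54724559 0.54726229 0.54785449] z [-4.92278818  0.09062682] y [2.900826   0.01707458] [0.54739909 0.00952979 0.10343057]
[('pin_punch', [(array([0.337, 0.354, 0.01 ]), 0.71)]), ('head', [(array([0.366, 0.138, 0.021]), 0.96), (array([0.59 , 0.007, 0.061]), 0.93), (array([ 0.656, -0.308,  0.031]), 0.63)]), ('pin', []), ('catch', [(array([ 0.681, -0.   ,  0.028]), 0.79)]), ('clamp', [(array([ 0.586, -0.106,  0.101]), 0.7)])]
scene 136
max x [0.54655209 0.54658854 0.54665864 0.54679004] z [-0.00862565  0.10384146] y [-0.00960339  0.00960405] [0.53027075 0.00976976 0.10407082]
[('pin_punch', [(array([0.338, 0.356, 0.006]), 0.87), (array([0.431, 0.007, 0.098]), 0.51)]), ('head', [(array([0.587, 0.003, 0.06 ]), 0.85), (array([ 0.653, -0.31 ,  0.033]), 0.7), (array([0.37 , 0.137, 0.022]), 0.63)]), ('pin', [(array([0.586, 0.005, 0.058]), 0.48)]), ('catch', [(array([0.683, 0.011, 0.029]), 0.72)]), ('clamp', [(array([ 0.583, -0.109,  0.102]), 0.9)])]
```

View pics/top3.png

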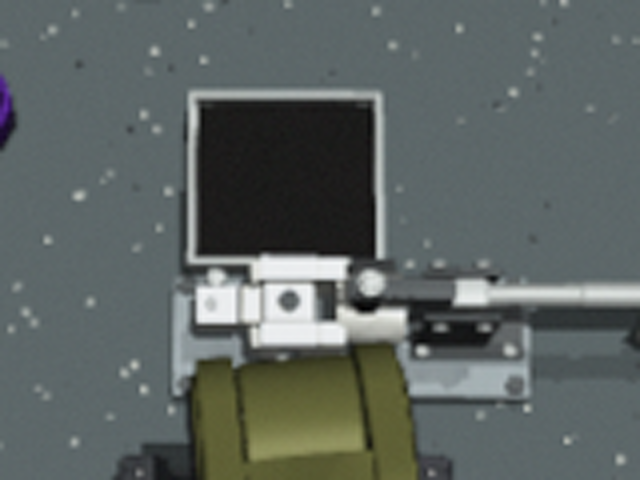

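View pics/scene3.png

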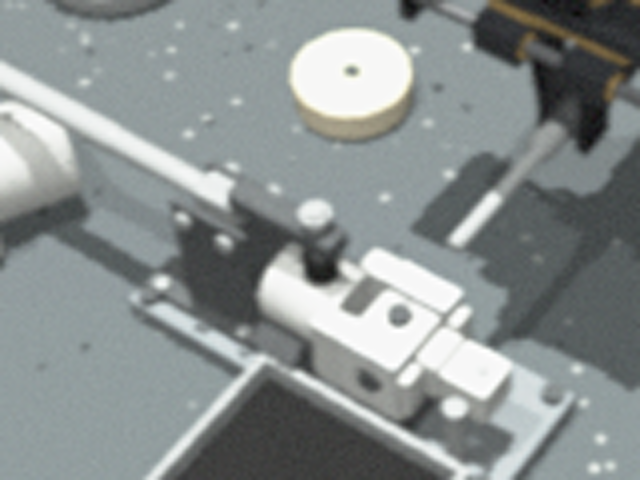

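The punch is held level with its nose at (457,242) in the scene crop. The pin's far end shows dark at (370,378), and in the top crop the fork spans columns 250–348. I'll measure the hole's y against the nose.

```bash
python3 - <<'E'
from h import *
for c in("top","scene"):
    p,W=cloud(c)
    for a,b in((.606,.614),(.596,.605),(.575,.596),(.56,.568)):
        P=sel(W,(a,b),(-.06,.06),(.078,.09))
        if len(P): print(c,a,"fork y",np.percentile(P[:,1],[0,3,97,100]).round(4),"z",np.median(P[:,2]).round(4))
    P=sel(W,(.55,.64),(-.02,.02),(.077,.09)); print("x ext",np.percentile(P[:,0],[0,3,97,100]).round(4))
    g=p.astype(int).max(2)
    if c=="scene":
        r=np.zeros_like(g,bool); r[284:306,282:304]=True
        m=((g<110)&r).astype(np.uint8); n,l,s,ce=cv2.connectedComponentsWithStats(m)
        for k in range(1,n):
            if s[k][4]>8:
                i=optics.camera_info(c); f=240/np.tan(np.radians(i["fovy"]/2)); d=i["R"].T@np.array([(ce[k][0]-i["cx"])/f,(ce[k][1]-i["cy"])/f,1]); o=-i["R"].T@i["t"]
                print(s[k],ce[k],[(x,(o+d*(x-o[0])/d[0]).round(4)) for x in(.616,.62)],"depth",np.nanmedian(W[l==k],0).round(4))
        print(g[284:306,282:304])
E
```

```text
top 0.606 fork y [-0.0307 -0.0306  0.0208  0.0256] z 0.0846
top 0.596 fork y [-0.031  -0.0305  0.0281  0.0589] z 0.0812
top 0.575 fork y [-0.0588 -0.0562  0.0338  0.0537] z 0.0821
top 0.56 fork y [-0.0304 -0.0281  0.0257  0.0281] z 0.0837
x ext [0.5583 0.5594 0.6168 0.6175]
scene 0.606 fork y [-0.0384 -0.0316  0.0248  0.0274] z 0.0856
scene 0.596 fork y [-0.0593 -0.0568  0.0245  0.0536] z 0.0831
scene 0.575 fork y [-0.0595 -0.0564  0.034   0.0595] z 0.0833
scene 0.56 fork y [-0.0331 -0.0306  0.0236  0.0271] z 0.0859
x ext [0.5565 0.5602 0.6164 0.6173]
[290 293   5   5  18] [291.77777778 295.05555556] [(0.616, array([0.616 , 0.003 , 0.0613])), (0.62, array([0.62  , 0.0064, 0.0687]))] depth [0.6169 0.0034 0.0636]
[282 302   6   4  13] [283.69230769 304.15384615] [(0.616, array([ 0.616 , -0.0215,  0.0086])), (0.62, array([ 0.62  , -0.0179,  0.0165]))] depth [ 0.6267 -0.0114  0.0314]
[299 303   5   3   9] [301.55555556 304.44444444] [(0.616, array([0.616 , 0.0266, 0.0472])), (0.62, array([0.62  , 0.0297, 0.0548]))] depth [0.6084 0.0209 0.0339]
[[177 215 239 249 249 248 247 247 247 247 24
[... 1302 characters left out ...]
5 137 147 155 160 155 146 141
  145 145 139 128]
 [204 227 233 225 196 153 133 132 142 148 153 149 157 156 156 158 150 141
  141 147 142 128]
 [142 172 199 226 234 222 174 131 120 133 144 147 153 152 155 154 149 147
  139 143 139 129]
 [120 125 142 172 213 232 225 196 155 127 121 131 146 154 156 157 150 145
  141 145 137 124]
 [108 112 117 129 149 189 218 231 225 196 156 129 128 143 151 156 154 143
  139 145 138 111]
 [ 81 101 115 118 122 138 165 206 228 233 224 195 149 131 133 147 148 144
  136 136 123  89]
 [ 65  77  90 102 113 119 125 146 167 206 228 235 222 176 133 122 130 128
  112  94  80  67]
 [ 60  63  65  77  96 104 112 118 127 143 182 220 234 228 201 160 125 102
   82  66  61  63]]
```

```bash

python3 -m creep '[{"wx":0,"wy":0,"wz":0,"tx":0,"ty":-5,"tz":15,"gripper":-1},{"wx":0,"wy":0,"wz":0,"tx":0,"ty":-5,"tz":30,"gripper":-1},{"wx":0,"wy":0,"wz":0,"tx":0,"ty":-5,"tz":39,"gripper":-1},{"wx":0,"wy":0,"wz":0,"tx":0,"ty":-5,"tz":39,"gripper":-1},{"wx":0,"wy":0,"wz":0,"tx":0,"ty":-5,"tz":39,"gripper":-1}]' 60
python3 - <<'E'
from h import *
to(434,4.6,44.9,179.7)
p,W=cloud("scene")
P=sel(W,(.505,.54),(-.02,.03),(.052,.075)); print(len(P),P.mean(0),np.polyfit(P[:,0]-.558,P[:,1],1))
E
```

```text
time_s: 11.95
tool_pos: [0.4329, 0.0041, 0.0433]
tool_rot: [-180.0, -0.1, -180.0]
force: [-0.2, 0.9, -2.5]
grip_width: 0.0147
grasp_force: 60.0
pose [432.9   4.1  43.3] [-1.8e+02 -1.0e-01 -1.8e+02] F [-0.2  0.9 -2.5] t 11.95 w 14.7
tx -1.1 ty 0.5 tz -1.6 wz 0.3
60 [0.52252218 0.00465889 0.0642846 ] [0.01231233 0.0050957 ]
```

```bash

python3 -m creep '[{"wx":0,"wy":0,"wz":0,"tx":-4,"ty":0,"tz":-1,"gripper":-1},{"wx":0,"wy":0,"wz":0,"tx":-8,"ty":0,"tz":-1,"gripper":-1},{"wx":0,"wy":0,"wz":0,"tx":-12,"ty":0,"tz":-1,"gripper":-1},{"wx":0,"wy":0,"wz":0,"tx":-15,"ty":0,"tz":-1,"gripper":-1},{"wx":0,"wy":0,"wz":0,"tx":-18,"ty":0,"tz":-1,"gripper":-1}]'
python3 -m creep '[{"wx":0,"wy":0,"wz":0,"tx":-3,"ty":0,"tz":0,"gripper":-1},{"wx":0,"wy":0,"wz":0,"tx":-6,"ty":0,"tz":0,"gripper":-1},{"wx":0,"wy":0,"wz":0,"tx":-9,"ty":0,"tz":0,"gripper":-1}]'
```

```text
time_s: 12.42
tool_pos: [0.4517, 0.0042, 0.0447]
tool_rot: [180.0, 0.0, -180.0]
force: [-1.9, 0.4, -1.7]
grip_width: 0.0144
grasp_force: 60.0
time_s: 12.67
tool_pos: [0.4606, 0.0041, 0.0445]
tool_rot: [180.0, 0.0, -180.0]
force: [-1.1, 0.3, -2.0]
grip_width: 0.0142
grasp_force: 60.0
```

The force is too low, so I'll look before pushing further.

```bash
python3 - <<'E'
from h import *
p,W=cloud("scene")
cv2.imwrite('pics/s4.png',cv2.resize(p[200:320,230:390],None,fx=4.5,fy=4.5,interpolation=cv2.INTER_CUBIC)[:,:,::-1])
P=sel(W,(.617,.66),(-.02,.02),(.05,.075)); print(len(P),P.max(0) if len(P) else 0)
P=sel(W,(.5,.556),(-.02,.03),(.052,.075)); print(len(P),P.mean(0),P.max(0),np.polyfit(P[:,0]-.558,P[:,1],1))
print(get_obs()["force"])
E
```

```text
80 [0.63781148 0.0195479  0.07448122]
77 [0.52306188 0.00482019 0.06602223] [0.54577434 0.00894271 0.06996443] [-0.00062659  0.0047983 ]
[ 0.65130514  0.10106356 -3.05181304]
```

View pics/s4.png

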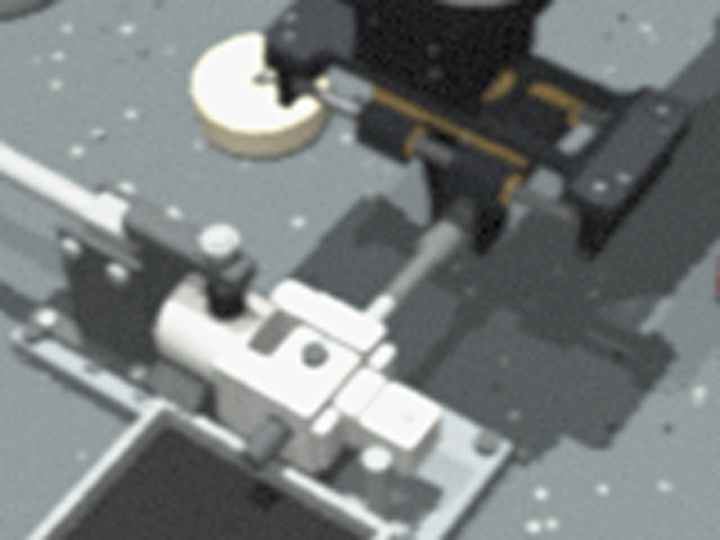

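The punch is in the hole and the pin's far end now stands out at (265,440), at x of about 638 mm. I'll continue driving.

```bash

python3 -m creep '[{"wx":0,"wy":0,"wz":0,"tx":-4,"ty":0,"tz":0,"gripper":-1},{"wx":0,"wy":0,"wz":0,"tx":-8,"ty":0,"tz":0,"gripper":-1},{"wx":0,"wy":0,"wz":0,"tx":-12,"ty":0,"tz":0,"gripper":-1},{"wx":0,"wy":0,"wz":0,"tx":-16,"ty":0,"tz":0,"gripper":-1},{"wx":0,"wy":0,"wz":0,"tx":-20,"ty":0,"tz":0,"gripper":-1}]'
python3 -m creep '[{"wx":0,"wy":0,"wz":0,"tx":-4,"ty":0,"tz":0,"gripper":-1},{"wx":0,"wy":0,"wz":0,"tx":-8,"ty":0,"tz":0,"gripper":-1},{"wx":0,"wy":0,"wz":0,"tx":-12,"ty":0,"tz":0,"gripper":-1},{"wx":0,"wy":0,"wz":0,"tx":-15,"ty":0,"tz":0,"gripper":-1},{"wx":0,"wy":0,"wz":0,"tx":-18,"ty":0,"tz":0,"gripper":-1}]'
python3 -m creep '[{"wx":0,"wy":0,"wz":0,"tx":-4,"ty":0,"tz":0,"gripper":-1},{"wx":0,"wy":0,"wz":0,"tx":-8,"ty":0,"tz":0,"gripper":-1},{"wx":0,"wy":0,"wz":0,"tx":-11,"ty":0,"tz":0,"gripper":-1},{"wx":0,"wy":0,"wz":0,"tx":-11,"ty":0,"tz":0,"gripper":-1},{"wx":0,"wy":0,"wz":0,"tx":-11,"ty":0,"tz":0,"gripper":-1}]'
python3 - <<'E'
from h import *
p,W=cloud("scene")
cv2.imwrite('pics/s5.png',cv2.resize(p[220:370,200:400],None,fx=4,fy=4,interpolation=cv2.INTER_CUBIC)[:,:,::-1])
P=sel(W,(.619,.68),(-.02,.02),(.05,.075)); print(len(P),P.max(0) if len(P) else 0)
print([( np.round(r["point"],3),round(r["confidence"],2)) for r in nets.place_of("pin","scene")])
E
```

```text
time_s: 13.13
tool_pos: [0.4809, 0.0042, 0.0446]
tool_rot: [180.0, 0.0, -180.0]
force: [-1.0, 0.6, -2.2]
grip_width: 0.0144
grasp_force: 60.0
time_s: 13.55
tool_pos: [0.4987, 0.0041, 0.0446]
tool_rot: [-180.0, 0.0, -180.0]
force: [-0.1, -0.1, -2.7]
grip_width: 0.0146
grasp_force: 60.0
time_s: 13.97
tool_pos: [0.5095, 0.0041, 0.0446]
tool_rot: [-180.0, 0.0, -180.0]
force: [-0.1, -0.1, -3.2]
grip_width: 0.0142
grasp_force: 60.0
120 [0.66881666 0.01042052 0.06871135]
[(array([0.654, 0.004, 0.043]), 0.65)]
```

View pics/s5.png

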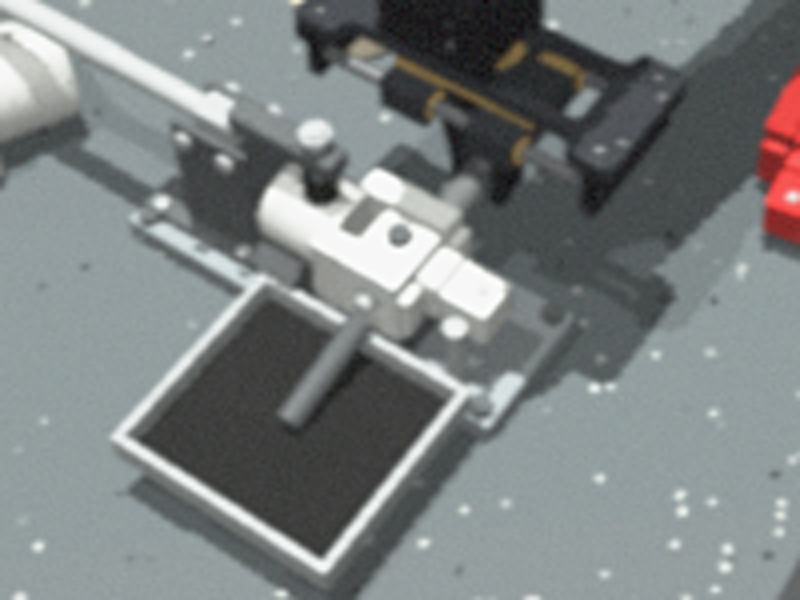

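The pin has left the hole, but it leans with its rear end on the tray's near rim at (362,325). The punch nose shows at (362,300). I'll nudge 6 mm further, since there is shank left.

```bash

python3 -m creep '[{"wx":0,"wy":0,"wz":0,"tx":-2,"ty":0,"tz":0,"gripper":-1},{"wx":0,"wy":0,"wz":0,"tx":-4,"ty":0,"tz":0,"gripper":-1},{"wx":0,"wy":0,"wz":0,"tx":-6,"ty":0,"tz":0,"gripper":-1},{"wx":0,"wy":0,"wz":0,"tx":-6,"ty":0,"tz":0,"gripper":-1}]'
python3 - <<'E'
from h import *
p,W=cloud("scene")
i=optics.camera_info("scene")
r=W[220:370,200:400]; g=p[220:370,200:400].astype(int).max(2)
P=sel(W,(.625,.72),(-.03,.04),(.036,.075)); print(len(P)); 
Q=P[np.abs(P[:,1]-np.median(P[:,1]))<.015]
for a in np.arange(.62,.71,.01):
    s=Q[(Q[:,0]>a)&(Q[:,0]<a+.01)]; print(round(a,2),len(s),s.mean(0).round(4) if len(s) else 0, s[:,2].max().round(4) if len(s) else 0)
E
```

```text
time_s: 14.4
tool_pos: [0.5159, 0.0042, 0.0447]
tool_rot: [180.0, 0.0, -180.0]
force: [0.3, -0.3, -1.7]
grip_width: 0.0143
grasp_force: 60.0
275
0.62 30 [0.6272 0.0067 0.0542] 0.0679
0.63 38 [0.6347 0.005  0.0541] 0.0585
0.64 33 [0.6449 0.0054 0.0518] 0.0565
0.65 38 [0.6547 0.0047 0.0495] 0.0561
0.66 36 [0.6653 0.0044 0.0472] 0.053
0.67 34 [0.675  0.0049 0.0447] 0.0502
0.68 33 [0.6844 0.004  0.0434] 0.0483
0.69 0 0 0
0.7 0 0 0
```

```bash

python3 -m creep '[{"wx":0,"wy":0,"wz":0,"tx":4,"ty":0,"tz":0,"gripper":-1},{"wx":0,"wy":0,"wz":0,"tx":8,"ty":0,"tz":0,"gripper":-1},{"wx":0,"wy":0,"wz":0,"tx":12,"ty":0,"tz":0,"gripper":-1},{"wx":0,"wy":0,"wz":0,"tx":16,"ty":0,"tz":0,"gripper":-1}]'
python3 -m creep '[{"wx":0,"wy":0,"wz":0,"tx":0,"ty":0,"tz":2,"gripper":-1},{"wx":0,"wy":0,"wz":0,"tx":0,"ty":0,"tz":2,"gripper":-1},{"wx":0,"wy":0,"wz":0,"tx":0,"ty":0,"tz":2,"gripper":-1}]'
cat > pinz.py <<'E'
from h import *
p,W=cloud("scene")
P=sel(W,(.61,.74),(-.03,.04),(.034,.075)); Q=P[np.abs(P[:,1]-np.median(P[:,1]))<.015]
for a in np.arange(.61,.72,.01):
    s=Q[(Q[:,0]>a)&(Q[:,0]<a+.01)]; print(round(a,2),len(s),s.mean(0).round(4) if len(s) else 0, s[:,2].max().round(4) if len(s) else 0)
cv2.imwrite('pics/s6.png',cv2.resize(p[270:350,220:340],None,fx=5,fy=5,interpolation=cv2.INTER_CUBIC)[:,:,::-1])
E
python3 pinz.py
```

```text
time_s: 14.78
tool_pos: [0.4985, 0.0041, 0.0445]
tool_rot: [180.0, -0.0, -180.0]
force: [-0.1, -0.7, -2.8]
grip_width: 0.0143
grasp_force: 60.0
time_s: 15.03
tool_pos: [0.4992, 0.0042, 0.0425]
tool_rot: [180.0, 0.0, -180.0]
force: [0.1, 0.2, -1.6]
grip_width: 0.0143
grasp_force: 60.0
0.61 116 [0.6152 0.0056 0.0558] 0.0749
0.62 42 [0.6258 0.0098 0.0454] 0.0589
0.63 39 [0.6346 0.0058 0.0518] 0.0595
0.64 36 [0.6449 0.0059 0.0514] 0.0577
0.65 38 [0.655  0.0054 0.0494] 0.0538
0.66 38 [0.665  0.0044 0.0467] 0.0524
0.67 39 [0.6752 0.0048 0.0436] 0.048
0.68 34 [0.685  0.0043 0.0421] 0.0482
0.69 3 [0.6931 0.0013 0.0341] 0.0341
0.7 5 [0.7039 0.0037 0.0345] 0.0353
0.71 3 [ 0.7164 -0.001   0.0344] 0.0346
```

View pics/s6.png

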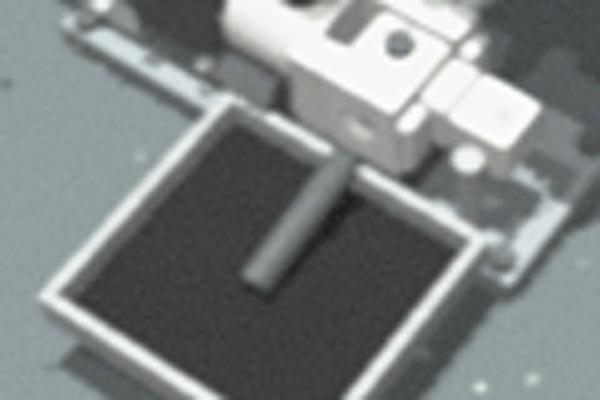

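The pin's rear end still rests on the near rim at (345,155). I'll push again with the nose 2 mm lower.

```bash

python3 -m creep '[{"wx":0,"wy":0,"wz":0,"tx":-5,"ty":0,"tz":0,"gripper":-1},{"wx":0,"wy":0,"wz":0,"tx":-10,"ty":0,"tz":0,"gripper":-1},{"wx":0,"wy":0,"wz":0,"tx":-14,"ty":0,"tz":0,"gripper":-1},{"wx":0,"wy":0,"wz":0,"tx":-17,"ty":0,"tz":0,"gripper":-1},{"wx":0,"wy":0,"wz":0,"tx":-19,"ty":0,"tz":0,"gripper":-1}]'
python3 -m creep '[{"wx":0,"wy":0,"wz":0,"tx":0,"ty":0,"tz":0,"gripper":-1},{"wx":0,"wy":0,"wz":0,"tx":0,"ty":0,"tz":0,"gripper":-1}]'
python3 pinz.py
```

```text
time_s: 15.5
tool_pos: [0.519, 0.0041, 0.0425]
tool_rot: [-180.0, 0.0, -180.0]
force: [0.5, -0.4, -2.9]
grip_width: 0.0145
grasp_force: 60.0
time_s: 15.67
tool_pos: [0.5183, 0.004, 0.0424]
tool_rot: [-180.0, -0.0, -180.0]
force: [0.3, 0.1, -2.0]
grip_width: 0.0146
grasp_force: 60.0
0.61 100 [0.6156 0.0072 0.0579] 0.0749
0.62 75 [0.6256 0.0065 0.048 ] 0.0679
0.63 33 [0.6344 0.0046 0.046 ] 0.0662
0.64 36 [0.6452 0.0051 0.0418] 0.046
0.65 30 [0.6551 0.0052 0.0424] 0.0464
0.66 34 [0.6651 0.0047 0.0423] 0.0464
0.67 37 [0.6754 0.0057 0.042 ] 0.0461
0.68 31 [0.6852 0.0048 0.0424] 0.0481
0.69 20 [0.6922 0.0046 0.039 ] 0.0452
0.7 3 [0.7081 0.0139 0.0343] 0.0344
0.71 2 [0.7165 0.0108 0.0358] 0.0366
```

The pin now lies flat in the tray, with its top at about 45 mm. I'll retract the punch.

```bash

python3 -m creep '[{"wx":0,"wy":0,"wz":0,"tx":2,"ty":0,"tz":-1,"gripper":-1},{"wx":0,"wy":0,"wz":0,"tx":10,"ty":0,"tz":-2,"gripper":-1},{"wx":0,"wy":0,"wz":0,"tx":22,"ty":0,"tz":-2,"gripper":-1},{"wx":0,"wy":0,"wz":0,"tx":36,"ty":0,"tz":-2,"gripper":-1},{"wx":0,"wy":0,"wz":0,"tx":50,"ty":0,"tz":-2,"gripper":-1}]'
python3 -m creep '[{"wx":0,"wy":0,"wz":0,"tx":12,"ty":0,"tz":0,"gripper":-1},{"wx":0,"wy":0,"wz":0,"tx":24,"ty":0,"tz":0,"gripper":-1},{"wx":0,"wy":0,"wz":0,"tx":34,"ty":0,"tz":0,"gripper":-1},{"wx":0,"wy":0,"wz":0,"tx":37,"ty":0,"tz":0,"gripper":-1},{"wx":0,"wy":0,"wz":0,"tx":37,"ty":0,"tz":0,"gripper":-1}]'
python3 -m creep '[{"wx":0,"wy":0,"wz":0,"tx":0,"ty":0,"tz":-30,"gripper":-1},{"wx":0,"wy":0,"wz":0,"tx":0,"ty":0,"tz":-65,"gripper":-1},{"wx":0,"wy":0,"wz":0,"tx":0,"ty":0,"tz":-100,"gripper":-1},{"wx":0,"wy":0,"wz":0,"tx":0,"ty":0,"tz":-106,"gripper":-1},{"wx":0,"wy":0,"wz":0,"tx":0,"ty":0,"tz":-106,"gripper":-1}]'
python3 - <<'E'
from h import *
to(532.5,395.7,150,183.5)
p,W=cloud("scene")
P=sel(W,(.475,.56),(-.03,.04),(.15,.2)); print(len(P),np.sort(P[:,0])[-4:],"z",np.polyfit(P[:,0]-.52,P[:,2],1),"y",np.polyfit(P[:,0]-.52,P[:,1],1))
E
```

```text
time_s: 16.13
tool_pos: [0.4669, 0.004, 0.0445]
tool_rot: [180.0, -0.0, -180.0]
force: [-0.5, 1.3, -1.9]
grip_width: 0.0145
grasp_force: 60.0
time_s: 16.55
tool_pos: [0.4301, 0.0043, 0.0446]
tool_rot: [179.9, -0.0, -180.0]
force: [0.1, -0.4, -2.0]
grip_width: 0.015
grasp_force: 60.0
time_s: 16.97
tool_pos: [0.4339, 0.0045, 0.1533]
tool_rot: [179.9, 0.4, -180.0]
force: [-0.1, -0.2, -4.5]
grip_width: 0.0145
grasp_force: 60.0
pose [433.9   4.5 153.3] [ 179.9    0.4 -180. ] F [-0.1 -0.2 -4.5] t 16.9667 w 14.5
tx -98.8 ty 391.1 tz 3.3 wz -3.5
142 [0.54746994 0.54761516 0.54764745 0.54796174] z [-0.0084304   0.17443603] y [-0.00937925  0.00511229]
```

```bash

python3 -m creep '[{"wx":0,"wy":0,"wz":0,"tx":-10,"ty":40,"tz":0,"gripper":-1},{"wx":0,"wy":0,"wz":0,"tx":-20,"ty":80,"tz":0,"gripper":-1},{"wx":0,"wy":0,"wz":0,"tx":-30,"ty":120,"tz":0,"gripper":-1},{"wx":0,"wy":0,"wz":0,"tx":-40,"ty":160,"tz":0,"gripper":-1},{"wx":0,"wy":0,"wz":0,"tx":-50,"ty":198,"tz":0,"gripper":-1}]'
python3 -m creep '[{"wx":0,"wy":0,"wz":0,"tx":-10,"ty":40,"tz":0,"gripper":-1},{"wx":0,"wy":0,"wz":-1,"tx":-20,"ty":80,"tz":0,"gripper":-1},{"wx":0,"wy":0,"wz":-2,"tx":-30,"ty":120,"tz":0,"gripper":-1},{"wx":0,"wy":0,"wz":-3.5,"tx":-40,"ty":160,"tz":0,"gripper":-1},{"wx":0,"wy":0,"wz":-3.5,"tx":-49,"ty":193,"tz":0,"gripper":-1}]'
python3 -m creep '[{"wx":0,"wy":0,"wz":0,"tx":0,"ty":0,"tz":30,"gripper":-1},{"wx":0,"wy":0,"wz":0,"tx":0,"ty":0,"tz":55,"gripper":-1},{"wx":0,"wy":0,"wz":0,"tx":0,"ty":0,"tz":70,"gripper":-1},{"wx":0,"wy":0,"wz":0,"tx":0,"ty":0,"tz":75,"gripper":-1},{"wx":0,"wy":0,"wz":0,"tx":0,"ty":0,"tz":75,"gripper":-1}]'
python3 -m creep '[{"wx":0,"wy":0,"wz":0,"tx":0,"ty":0,"tz":0,"gripper":-1},{"wx":0,"wy":0,"wz":0,"tx":0,"ty":0,"tz":0,"gripper":-1},{"wx":0,"wy":0,"wz":0,"tx":0,"ty":0,"tz":0,"gripper":-1}]'
python3 -c "
from h import *
to(532.5,395.7,13,183.5)"
```

```text
time_s: 17.43
tool_pos: [0.4799, 0.2038, 0.1477]
tool_rot: [-179.9, -0.2, -180.0]
force: [0.4, -0.8, -3.2]
grip_width: 0.0145
grasp_force: 60.0
time_s: 17.85
tool_pos: [0.5287, 0.3978, 0.1465]
tool_rot: [-179.9, -0.2, -176.3]
force: [-0.9, 0.3, -2.5]
grip_width: 0.0145
grasp_force: 60.0
time_s: 18.27
tool_pos: [0.5281, 0.3933, 0.0711]
tool_rot: [-179.7, -0.3, -176.5]
force: [0.1, -0.5, -2.0]
grip_width: 0.0142
grasp_force: 60.0
time_s: 18.52
tool_pos: [0.531, 0.3956, 0.0771]
tool_rot: [179.9, 0.1, -176.5]
force: [-0.0, -0.6, -2.4]
grip_width: 0.0147
grasp_force: 60.0
pose [531.  395.6  77.1] [ 1.799e+02  1.000e-01 -1.765e+02] F [-0.  -0.6 -2.4] t 18.5167 w 14.7
tx -1.5 ty 0.0 tz 64.1 wz 0.0
```

```bash

python3 -m creep '[{"wx":0,"wy":0,"wz":0,"tx":-1.5,"ty":0,"tz":12,"gripper":-1},{"wx":0,"wy":0,"wz":0,"tx":-1.5,"ty":0,"tz":22,"gripper":-1},{"wx":0,"wy":0,"wz":0,"tx":-1.5,"ty":0,"tz":32,"gripper":-1},{"wx":0,"wy":0,"wz":0,"tx":-1.5,"ty":0,"tz":40,"gripper":-1},{"wx":0,"wy":0,"wz":0,"tx":-1.5,"ty":0,"tz":46,"gripper":-1}]'
python3 -m creep '[{"wx":0,"wy":0,"wz":0,"tx":0,"ty":0,"tz":4,"gripper":-1},{"wx":0,"wy":0,"wz":0,"tx":0,"ty":0,"tz":8,"gripper":-1},{"wx":0,"wy":0,"wz":0,"tx":0,"ty":0,"tz":11,"gripper":-1},{"wx":0,"wy":0,"wz":0,"tx":0,"ty":0,"tz":14,"gripper":-1},{"wx":0,"wy":0,"wz":0,"tx":0,"ty":0,"tz":16,"gripper":-1}]'
python3 -m creep '[{"wx":0,"wy":0,"wz":0,"tx":0,"ty":0,"tz":0,"gripper":-1},{"wx":0,"wy":0,"wz":0,"tx":0,"ty":0,"tz":0,"gripper":-1},{"wx":0,"wy":0,"wz":0,"tx":0,"ty":0,"tz":0,"gripper":-1}]'
```

```text
time_s: 18.93
tool_pos: [0.5307, 0.3946, 0.0275]
tool_rot: [-179.9, -0.1, -176.5]
force: [-0.1, -0.1, -2.6]
grip_width: 0.0148
grasp_force: 60.0
time_s: 19.35
tool_pos: [0.5317, 0.3953, 0.0135]
tool_rot: [180.0, 0.0, -176.5]
force: [0.7, -0.2, -2.6]
grip_width: 0.0146
grasp_force: 60.0
time_s: 19.6
tool_pos: [0.5318, 0.3954, 0.0139]
tool_rot: [180.0, 0.0, -176.5]
force: [-0.5, 0.1, -2.5]
grip_width: 0.0146
grasp_force: 60.0
```

```bash

python3 -m creep '[{"wx":0,"wy":0,"wz":0,"tx":0,"ty":0,"tz":0.7,"gripper":-1},{"wx":0,"wy":0,"wz":0,"tx":0,"ty":0,"tz":1.5,"gripper":-1},{"wx":0,"wy":0,"wz":0,"tx":0,"ty":0,"tz":1.5,"gripper":-1},{"wx":0,"wy":0,"wz":0,"tx":0,"ty":0,"tz":1.5,"gripper":-1}]'
python3 -m creep '[{"wx":0,"wy":0,"wz":0,"tx":0,"ty":0,"tz":0,"gripper":-1},{"wx":0,"wy":0,"wz":0,"tx":0,"ty":0,"tz":0,"gripper":-1},{"wx":0,"wy":0,"wz":0,"tx":0,"ty":0,"tz":0,"gripper":-1}]' 15
```

```text
time_s: 19.93
tool_pos: [0.5319, 0.3955, 0.0129]
tool_rot: [180.0, 0.0, -176.5]
force: [-0.3, -0.8, 1.9]
grip_width: 0.0141
grasp_force: 60.0
time_s: 20.18
tool_pos: [0.5319, 0.3955, 0.0128]
tool_rot: [180.0, 0.0, -176.5]
force: [-1.2, -0.0, 5.5]
grip_width: 0.0158
grasp_force: 15.0
```

The force shows the punch resting on the pocket floor. I'll release and lift off.

```bash

python3 -m creep '[{"wx":0,"wy":0,"wz":0,"tx":0,"ty":0,"tz":0,"gripper":-0.7},{"wx":0,"wy":0,"wz":0,"tx":0,"ty":0,"tz":0,"gripper":-0.4},{"wx":0,"wy":0,"wz":0,"tx":0,"ty":0,"tz":0,"gripper":-0.3},{"wx":0,"wy":0,"wz":0,"tx":0,"ty":0,"tz":0,"gripper":-0.3},{"wx":0,"wy":0,"wz":0,"tx":0,"ty":0,"tz":0,"gripper":-0.3}]' 15
python3 -m creep '[{"wx":0,"wy":0,"wz":0,"tx":0,"ty":0,"tz":-10,"gripper":-0.3},{"wx":0,"wy":0,"wz":0,"tx":0,"ty":0,"tz":-30,"gripper":-0.3},{"wx":0,"wy":0,"wz":0,"tx":0,"ty":0,"tz":-70,"gripper":-0.3},{"wx":0,"wy":0,"wz":0,"tx":0,"ty":0,"tz":-110,"gripper":-0.3},{"wx":0,"wy":0,"wz":0,"tx":0,"ty":0,"tz":-150,"gripper":-0.3}]'
python3 -m creep '[{"wx":0,"wy":0,"wz":0,"tx":0,"ty":0,"tz":-40,"gripper":-0.3},{"wx":0,"wy":0,"wz":0,"tx":40,"ty":0,"tz":-60,"gripper":-0.3},{"wx":0,"wy":0,"wz":0,"tx":80,"ty":30,"tz":-60,"gripper":-0.3},{"wx":0,"wy":0,"wz":0,"tx":100,"ty":60,"tz":-60,"gripper":-0.3},{"wx":0,"wy":0,"wz":0,"tx":100,"ty":60,"tz":-60,"gripper":-0.3}]'
python3 - <<'E'
from h import *
to(0,0,0,0)
p,W=cloud("scene")
cv2.imwrite('pics/s7.png',cv2.resize(p[130:450,130:580],None,fx=1.7,fy=1.7,interpolation=cv2.INTER_CUBIC)[:,:,::-1])
P=sel(W,(.57,.605),(-.28,-.16),(.07,.16)); print("lever",np.polyfit(P[:,1],P[:,2],1))
for a,b in ((.51,.545),(.60,.63)):
    Q=sel(W,(a,b),(.37,.43),(.0,.06))
    for y in np.arange(.38,.42,.004):
        s=Q[(Q[:,1]>y)&(Q[:,1]<y+.004)]; print(round(y*1000+2),len(s),s[:,2].mean().round(4) if len(s) else 0,end=" | ")
    print()
for q in("pin_punch","pin","align_puck","coupler"): print(q,[( np.round(r["point"],3),round(r["confidence"],2)) for r in nets.place_of(q,"scene")])
E
```

```text
time_s: 20.6
tool_pos: [0.5315, 0.3951, 0.0116]
tool_rot: [-180.0, -0.0, -176.5]
force: [0.1, 0.5, -0.4]
grip_width: 0.0285
grasp_force: 0.0
time_s: 21.02
tool_pos: [0.5313, 0.3948, 0.1641]
tool_rot: [-180.0, -0.0, -176.5]
force: [0.2, 1.1, 0.0]
grip_width: 0.0304
grasp_force: 0.0
time_s: 21.43
tool_pos: [0.4202, 0.4567, 0.2238]
tool_rot: [179.6, -0.2, -175.8]
force: [-1.7, 1.6, -0.5]
grip_width: 0.0302
grasp_force: 0.0
pose [420.2 456.7 223.8] [ 179.6   -0.2 -175.8] F [-1.7  1.6 -0.5] t 21.4333 w 30.2
tx 452.2 ty -425.0 tz 223.8 wz -175.8
lever [-0.00772611  0.10655499]
382 25 0.0076 | 386 42 0.0188 | 390 40 0.0371 | 394 37 0.0392 | 398 40 0.0387 | 402 24 0.0357 | 406 28 0.0067 | 410 36 0.0068 | 414 25 0.0072 | 418 26 0.007 | 
382 42 0.0389 | 386 36 0.039 | 390 30 0.0342 | 394 40 0.0237 | 398 46 0.0339 | 402 36 0.0348 | 406 31 0.0239 | 410 36 0.0231 | 414 53 0.0314 | 418 40 0.0392 | 
pin_punch [(array([0.34 , 0.357, 0.007]), 0.87), (array([0.527, 0.39 , 0.029]), 0.64)]
pin [(array([0.661, 0.003, 0.034]), 0.78), (array([0.523, 0.338, 0.002]), 0.41), (array([ 0.738,  0.218, -0.003]), 0.31)]
align_puck [(array([ 0.422, -0.16 , -0.001]), 0.94), (array([0.586, 0.   , 0.059]), 0.55)]
coupler [(array([ 0.737,  0.218, -0.002]), 0.58)]
```

View pics/s7.png

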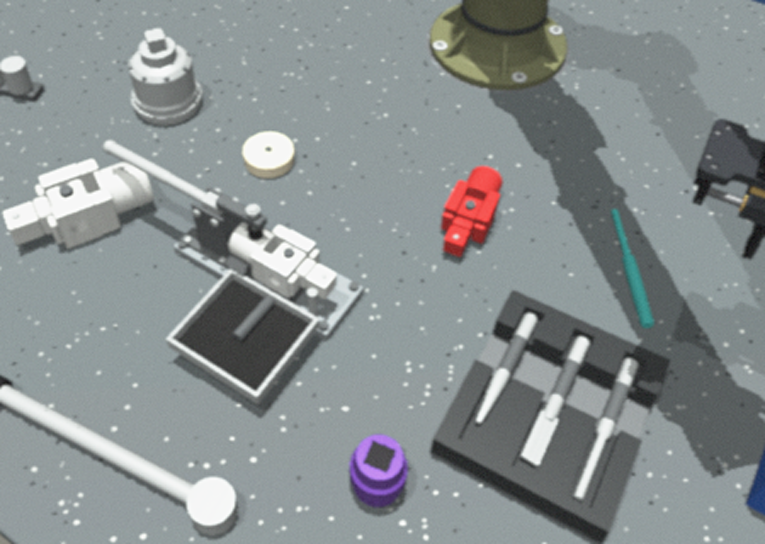

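The pin lies in the catch tray at (253,318) and the punch is back in its pocket at (607,425), with the same profile as before. The lever is level and nothing else has moved.

```bash
python3 -m creep '[{"wx":0,"wy":0,"wz":0,"tx":0,"ty":0,"tz":0,"gripper":-0.3},{"wx":0,"wy":0,"wz":0,"tx":0,"ty":0,"tz":0,"gripper":-0.3},{"wx":0,"wy":0,"wz":0,"tx":0,"ty":0,"tz":0,"gripper":-0.3},{"wx":0,"wy":0,"wz":0,"tx":0,"ty":0,"tz":0,"gripper":-0.3}]'
python3 -c "
from cell import env
print(env.sign_off())"
```

```text
time_s: 22.02
tool_pos: [0.4287, 0.4484, 0.222]
tool_rot: [-180.0, 0.0, -176.6]
force: [-0.3, 0.5, 0.5]
grip_width: 0.0307
grasp_force: 0.0
the job is handed in; nothing more can be done
None
```

The job is done and handed in at 22 s: the clamp is locked, the cross pin lies in the catch tray, the pin punch is back in its pocket the same way round, and nothing else on the bench was moved.

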